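# Load the wax-wire dispenser and wind its spring

## Robot

A 6-joint arm with a two-finger parallel gripper is mounted at the origin on the work surface. World frame = base frame: x ahead of the robot, y to its left, z up, the work surface at z = 0. Lengths are in m, angles in rad, forces in N, time in s.
With the tool pointing down it reaches from about 0.325 to 0.75 m from the base axis. Payload 7.6 kg.
Tool frame: the origin (TCP) lies at the very end of the fingers, on their centre line; the grasp point (between the pads) lies 19 mm behind it; y points along the fingers, x is the direction in which the jaws open and shut, and the axes are right-handed (so a half turn about y gives the same grasp; the last joint's range is limited). The gripper opens to 85 mm and grips with 20 to 120 N. Pads are 22 mm wide; open, the fingers measure 114 mm over their backs; the gripper's body (76 mm by 85 mm) begins 54 mm behind the grasp point. The pads swing forward as they close: fully open they stand 13 mm farther back than shut.
Start: joints at [1.101, 0.052, 1.401, -0, 1.689, -0.07], TCP at [0.204, 0.484, 0.231] pointing down, gripper open.
Joint ranges: [-2.9, 2.9], [-0.91, 2.17], [0.12, 2.37], [-1.06, 4.2], [0.26, 2.73], [-2.93, 2.93]. Speed limits (rad/s): [2.57, 2.57, 3.01, 3.14, 3.14, 3.14].

## Interface

Orientations are given as a rotation vector (axis times angle).
In Python, from plant import monitor, vision, env, nets gives the robot as it stands.
- The arm moves only by the shell command python3 -m pendant 'ROWS' [FORCE]. ROWS is text: rows parted by semicolons, each of 7 numbers parted by spaces: the turn, a rotation vector about the tool's x, y, z in degrees, then the shift along the tool's x, y, z in cm, then the opening, from 0 (shut) to 1 (fully open). In form: wx wy wz tx ty tz gripper; .... A call has 1 to 10 rows; each row is the pose to reach, as a shift and turn from the pose commanded when the call began, along the tool's axes at that moment; what a row does not reach only later rows make up. A row lasts 1/8 s, in which the tool goes at most 62.5 mm and 10.7 degrees, less where a joint would pass 70% of its speed; a pose out of reach is approached as far as the arm can. A call with a gripper value outside its range is refused whole. The fingers move at their own pace and stop on an object; FORCE is the grip in N (left out, the last holds). Time passes only in rows, so rows that repeat a pose let the fingers close. It gives the time, the measured TCP pose, the force and the opening at its end, in the units of the state.
- monitor.sense(): the state, without advancing time (a new reading comes with each control period).
- vision.capture(name): name is "side" or "top"; returns (picture, depth): 480x640x3 uint8, red, green, blue; 480x640 float32, m along the optical axis (not along the pixel's ray), 0 where there is no reading.
- vision.calibration(name): a dict with "fx", "fy", "cx", "cy" (pixels), "camera_from_world" (4x4, takes a point from world to camera coordinates). Camera axes: x right, y up, looking along -z (the intrinsics and any distortion apply to the point x, -y, -z); pixel columns grow to the right and rows downward; lengths in m; the calibration is good to about 2 mm. A picture is of the moment at which its call begins. calibration takes no time and is no camera call.
- env.sign_off(): hands the job in, once; it reports no verdict.
Trained networks look in the newest picture that a camera, given by its name, has taken for a name from the list of things; names that differ only in an ending like _2 or _b are one class to them, and where a whole thing is asked for, a point or a joint stands for the part that bears it (a point fixed in the world has none). Each returns a list of dicts, best first, with "p" (0 to 1); they miss things now and then, are a little off and sometimes report something else, mostly with a low value. They report only what shows in the picture. A call takes as long as a camera call. They do not tell look-alikes from the thing itself.
- nets.find_in(camera, label): "xyz" ([x, y, z] in m, in world coordinates, good to about 4 mm: the middle of the surface that is visible of it).
- nets.outline_of(camera, label): "pixels" (480x640 bool, what is visible of it).
- nets.landmark_of(camera, label): "xyz" ([x, y, z] in m, in world coordinates, good to about 4 mm: a listed point, or the origin of a listed thing).
The state is a dict: "time_s": time; "q": joint angles; "qd": joint speeds; "joint_torque": joint torques, N m; "tcp_pos": TCP position; "eef_rot": TCP orientation; "force": force on the tool from outside, world axes, zero at the start; "wrist_torque": the same for the moment, N m; "gripper_width": finger opening in m.
Only numpy, scipy, OpenCV 4.12 (cv2) and the standard library are available. Lean on these libraries where they do the work, as an engineer would, in place of code of your own. Each camera call takes 0.05 s, during which the arm holds its last target. There are 200 camera calls.

## Task

Put the spool of blue wax wire on the dispenser's spindle, lowered gently until it rests flat on the grey seat, then wind the brass key clockwise until its orange pointer stands in the green band, never letting it reach the red. Leave the other spools and everything else on the bench where they are.

Things in the scene. Friction and masses are not known exactly. Their poses are not given: they have to be found in the camera images.
- spool_blue: the loose spool of blue wax wire: blue flanges 58 mm in diameter and 10 mm thick at both ends, 70 mm tall, wire winding 52 mm in diameter between them, through bore 18 mm in diameter, about 0.2 kg; it stands upright on the bench. Origin: centre of the underside; z up along the bore
- spool_green: same size of spool, with green flanges and green wire; not wanted, leave it
- spool_empty: same outside size of spool, white and empty (bare core 28 mm in diameter); not wanted, leave it
- winder: the spring-driven dispenser, a fixed white box 170 mm (its x) by 280 mm (its y) and 50 mm high. Origin: centre of its underside. The spindle stands at its y = +80 mm, the winding key at y = -75 mm
- seat (a point): centre of the top face of the grey seat disc (72 mm in diameter, 58 mm above the bench) at the foot of the spindle; the seated spool's origin comes here. The steel spindle is 13 mm in diameter
- spindle_tip (a point): tip of the spindle, 85 mm above the seat; its last 10 mm taper to 5 mm in diameter
- key_grip (a point): point on the key's vertical axis, 101 mm above the bench, in the key's flat upright brass wing: 66 mm long (this point's x), 11 mm thick (y), from 81 to 117 mm above the bench. The frame turns with the key; its x points along the orange pointer, which lies just over the white dial (58 mm above the bench) and reaches 52 mm from the axis
- key (a joint): how far the key is wound, rad; grows as it turns clockwise seen from above, 0 = slack, stop at 5.0. A stiff brake inside holds the key where it is let go; the spring makes it stiffer as it is wound (0.14 to 0.25 N m). Green band on the dial: 3.2 to 4.1; red band: from 4.25 up
- palette: round white ceramic palette plate, 120 mm in diameter, 18 mm high; leave it. Origin: centre of the underside
- jar: small white jar with a blue cap, 56 mm in diameter, 60 mm high; leave it. Origin: centre of the underside
- model: plaster dental model, 75 x 70 mm, 32 mm high; leave it. Origin: centre of the underside
- brush: red-handled brush lying on the bench, 170 mm long; leave it. Origin: underside
- pot: empty glass pot, 70 mm in diameter, 50 mm high; leave it. Origin: centre of the underside
There are look-alikes about, which are no part of the job. Several things have the shape of the spool_green; the one meant has the colours described above. Leave any brown look-alike of the spool_blue alone.

How it is judged:
By the outcome, as a careful person would: the job done as asked, in the order asked, and still so for the second after the job is handed in, with the robot touching nothing.
It also fails if it takes over 72 s, if anything falls off the work surface, if the arm or the gripper's body presses on something with over 40 N, if the wrist force passes 120 N, or if a joint passes its speed limit or range.

## Working session

There is one attempt and no reset: what is moved stays moved. The work goes in short steps, Python scripts to look and compute and a shell command to move; the robot and the scene stay as the last step left them, time stands still between calls to the robot, and variables do not carry over. Pictures are saved under pics/ and viewed, about 8 in all and at most 12, crops included, and the job is handed in when it is done.

```bash
ls; mkdir -p pics; python3 - <<'E'
from plant import monitor, vision, env, nets
import cv2,numpy as np
s=monitor.sense();print({k:np.round(v,3).tolist() for k,v in s.items()})
ims=[]
for c in("top","side"):
    p,d=vision.capture(c);cv2.imwrite(f"pics/{c}0.png",p[:,:,::-1])
    for l in("spool_blue","spool_green","winder","seat","spindle_tip","key_grip"):
        try:print(c,l,[(np.round(r["xyz"],3).tolist(),round(r["p"],2)) for r in nets.landmark_of(c,l)])
        except Exception as e:print(c,l,e)
    K=vision.calibration(c);print({k:np.round(v,3).tolist() for k,v in K.items()})
E
```

```text
pics
{'time_s': 0.0, 'q': [1.101, 0.053, 1.402, 0.0, 1.689, -0.07], 'qd': [0.0, -0.001, -0.002, 0.001, -0.002, 0.0], 'joint_torque': [0.001, -38.165, -36.02, -0.0, 0.006, 0.0], 'tcp_pos': [0.204, 0.483, 0.23], 'eef_rot': [-1.373, -0.909, 0.911], 'force': [-0.989, 0.174, 0.251], 'wrist_torque': [-0.012, -0.042, 0.069], 'gripper_width': 0.085}
top spool_blue [([0.705, 0.266, 0.004], 0.72), ([0.608, 0.298, 0.002], 0.7), ([0.765, 0.087, 0.002], 0.16)]
top spool_green [([0.366, 0.332, 0.0], 0.93), ([0.382, 0.426, 0.002], 0.79), ([0.468, 0.348, -0.002], 0.73)]
top winder [([0.545, -0.172, 0.002], 0.6)]
top seat [([0.546, -0.09, 0.059], 0.81)]
top spindle_tip [([0.549, -0.093, 0.143], 0.96)]
top key_grip [([0.538, -0.249, 0.104], 0.76)]
{'fx': 577.814, 'fy': 577.814, 'cx': 321.011, 'cy': 249.113, 'camera_from_world': [[0.015, -1.0, -0.008, 0.041], [0.98, 0.013, 0.199, -0.577], [-0.199, -0.01, 0.98, -1.61], [0.0, 0.0, 0.0, 1.0]]}
side spool_blue [([0.711, 0.269, -0.001], 0.88), ([0.605, 0.296, -0.001], 0.67)]
side spool_green [([0.465, 0.346, -0.0], 0.79), ([0.368, 0.33, -0.002], 0.75), ([0.383, 0.424, -0.001], 0.72)]
side winder [([0.539, -0.171, -0.001], 0.68), ([0.462, 0.21, -0.004], 0.2)]
side seat [([0.549, -0.092, 0.058], 0.85)]
side spindle_tip [([0.543, -0.089, 0.144], 0.65)]
side key_grip [([0.539, -0.246, 0.103], 0.73)]
{'fx': 597.356, 'fy': 597.356, 'cx': 326.568, 'cy': 233.068, 'camera_from_world': [[0.943, -0.332, 0.013, -0.515], [0.226, 0.668, 0.709, -0.229], [-0.244, -0.666, 0.705, -1.362], [0.0, 0.0, 0.0, 1.0]]}
```

View pics/top0.png

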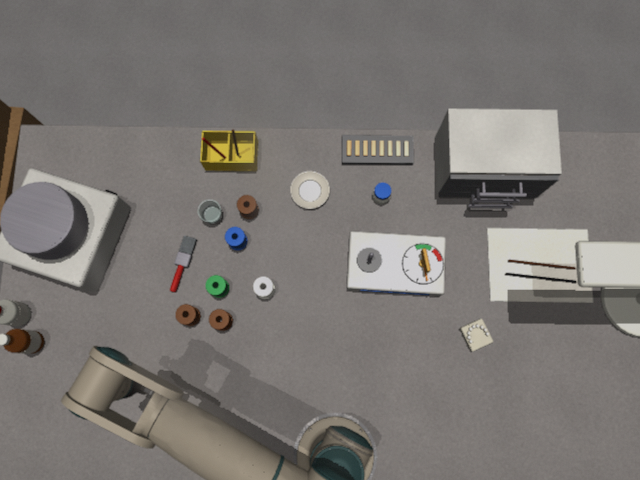

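View pics/side0.png

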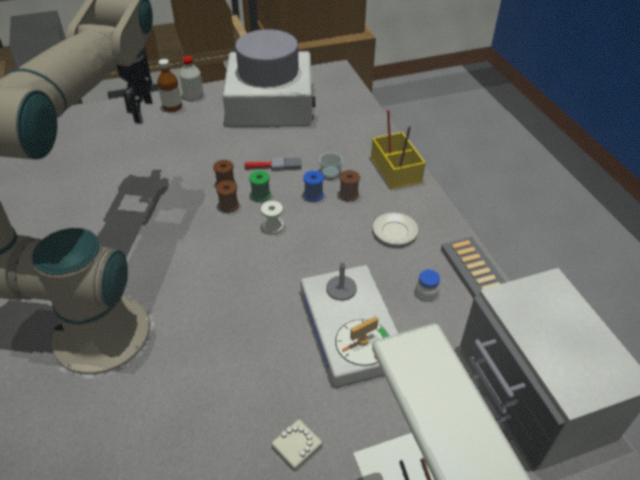

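The wanted spool is the blue one at top (235,238), side (314,185). Its look-alikes are brown at top (247,206), (187,315) and (220,320), green at (217,286) and white at (263,288). The winder is at top (397,263), with the spindle at (369,260) and the key at (424,263). Next I'll take a close crop and measure more precisely.

```bash
cat > h.py <<'E'
from plant import monitor, vision, env, nets
import cv2,numpy as np
from scipy.spatial.transform import Rotation as R
def cloud(c):
    p,d=vision.capture(c);K=vision.calibration(c);v,u=np.mgrid[:480,:640]
    P=np.stack([(u-K["cx"])/K["fx"]*d,-(v-K["cy"])/K["fy"]*d,-d,np.ones_like(d)],-1)
    W=P@np.linalg.inv(K["camera_from_world"]).T
    return p,d,W[...,:3]
def circ(P):
    (x,y),r=cv2.minEnclosingCircle(P[:,:2].astype(np.float32));return round(x,4),round(y,4),round(r,4)
def st():
    s=monitor.sense();print(round(s["time_s"],2),"tcp",np.round(s["tcp_pos"],4),"F",np.round(s["force"],1),"w",round(s["gripper_width"],4),"q",np.round(s["q"],2));M=R.from_rotvec(s["eef_rot"]).as_matrix();print(np.round(M,3).tolist());return s,M
def rel(target,yaw=None):
    s,M=st();print("shift cm",np.round(M.T@(np.array(target)-s["tcp_pos"])*100,2),"jaw yaw deg",np.degrees(np.arctan2(M[1,0],M[0,0])))
E
python3 - <<'E'
from h import *
st()
for c in("top","side"):
    p,d,W=cloud(c);hsv=cv2.cvtColor(p,cv2.COLOR_RGB2HSV)
    ok=d>0
    b=ok&(hsv[...,0]>105)&(hsv[...,0]<130)&(hsv[...,1]>120)&(abs(W[...,0]-.608)<.05)&(abs(W[...,1]-.298)<.05)
    t=b&(abs(W[...,2]-.07)<.006);print(c,"blue",b.sum(),t.sum(),circ(W[t]),np.median(W[t][:,2]))
    near=ok&(np.hypot(W[...,0]-.547,W[...,1]+.091)<.05)
    for n,lo,hi in(("seat",.053,.064),("spin",.08,.15)):
        q=W[near&(W[...,2]>lo)&(W[...,2]<hi)];print(n,len(q),circ(q),q.mean(0).round(4))
    k=ok&(np.hypot(W[...,0]-.539,W[...,1]+.248)<.05)&(W[...,2]>.1)&(W[...,2]<.13)
    q=W[k];m=q.mean(0);e=np.linalg.eigh(np.cov(q[:,:2].T));print("wing",len(q),m.round(4),cv2.minAreaRect(q[:,:2].astype(np.float32)),"dir",np.degrees(np.arctan2(e[1][1,1],e[1][0,1])),q[:,2].max())
    if c=="top":A=np.hstack([cv2.resize(p[190:310,160:290],None,fx=3,fy=3,interpolation=2),cv2.resize(p[225:305,365:455],(405,360),interpolation=2)])
    else:B=cv2.resize(p[300:390,310:430],None,fx=4,fy=4,interpolation=2)
cv2.imwrite("pics/c1.png",A[:,:,::-1]);cv2.imwrite("pics/c2.png",B[:,:,::-1])
E
```

```text
0.7 tcp [0.2043 0.4836 0.2313] F [0.4 0.5 0.7] w 0.0856 q [ 1.1   0.05  1.4  -0.    1.69 -0.07]
[[0.389, 0.0, -0.921], [0.921, 0.0, 0.389], [0.0, -1.0, -0.0]]
top blue 378 238 (0.6084, 0.297, 0.0297) 0.06941796916354526
seat 438 (0.5466, -0.0905, 0.0495) [ 0.5475 -0.0901  0.0576]
spin 35 (0.546, -0.0898, 0.007) [ 0.5443 -0.0896  0.1217]
wing 115 [ 0.538  -0.2444  0.1135] ((0.5392905473709106, -0.24558469653129578), (0.06734799593687057, 0.013291736133396626), 10.048569679260254) dir -168.95760891545763 0.1231582154703168
side blue 258 212 (0.6124, 0.2931, 0.0332) 0.06953438110445809
seat 571 (0.5471, -0.0914, 0.0496) [ 0.5462 -0.0957  0.0576]
spin 115 (0.5476, -0.0937, 0.0075) [ 0.5468 -0.0955  0.1124]
wing 244 [ 0.5382 -0.2499  0.1126] ((0.5399266481399536, -0.24796032905578613), (0.06670085340738297, 0.014656505547463894), 12.036505699157715) dir -169.4025371536598 0.12213505933545332
```

View pics/c1.png

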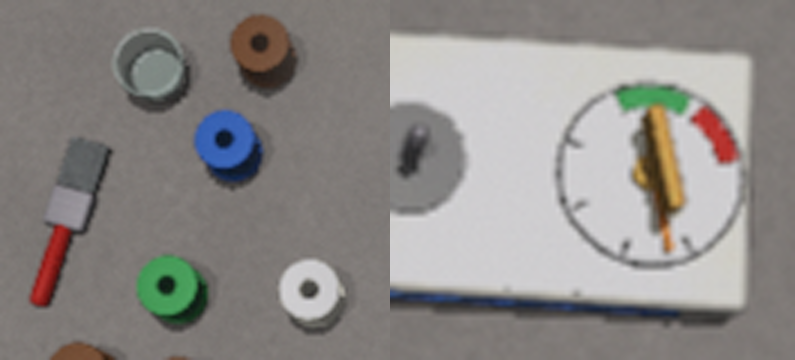

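Crop check: the blue spool at crop (225,140) is clearly blue, standing apart from the brown one at (260,43). The pointer tip is at (668,250), the green band at (620–690,~100) and the red at ~(715,135). Moving above the blue spool.

```bash
python3 -m pendant '0 -5 0 -0.2 0.5 -5 1;0 -12 0 -0.4 1 -10.5 1;0 -18 0 -0.6 1.5 -16.5 1;0 -24 0 -0.8 2 -22.5 1;0 -30 0 -1 2.5 -28.5 1;0 -35 0 -1.2 3 -34.5 1;0 -35 0 -1.4 3 -40 1;0 -35 0 -1.46 3 -44.5 1;0 -35 0 -1.46 3 -44.5 1;0 -35 0 -1.46 3 -44.5 1' 40; python3 - <<'E'
from h import *
rel([.6085,.297,.045])
# band angles in world around key axis
p,d,W=cloud("top");hsv=cv2.cvtColor(p,cv2.COLOR_RGB2HSV);c=np.array([.5395,-.247])
near=(d>0)&(np.hypot(W[...,0]-c[0],W[...,1]-c[1])<.07)&(W[...,2]<.075)&(W[...,2]>.05)&(hsv[...,1]>110)
for n,lo,hi in(("green",45,85),("red",0,5),("orange",8,25)):
    q=W[near&(hsv[...,0]>=lo)&(hsv[...,0]<=hi)]
    if len(q):
        v=q[:,:2]-c;r=np.hypot(*v.T);a=np.degrees(np.arctan2(v[:,1],v[:,0]))
        f=r>.038;print(n,len(q),np.round(np.percentile(a[f],[0,10,50,90,100]),1),np.round(np.percentile(r,[0,50,100]),3))
E
```

```text
time_s: 2.05
tcp_pos: [0.6082, 0.2973, 0.2011]
eef_rot: [-1.101, -1.363, 1.363]
force: [-0.2, 0.4, -0.3]
gripper_width: 0.0855
2.05 tcp [0.6082 0.2973 0.2011] F [-0.2  0.4 -0.3] w 0.0855 q [ 0.4   0.5   0.93  0.    1.71 -1.38]
[[-0.21, -0.001, -0.978], [0.978, 0.0, -0.21], [0.0, -1.0, 0.001]]
shift cm [-0.04 15.61 -0.04] jaw yaw deg 102.10549082667647
green 40 [-22.  -18.3  -1.6  20.1  22.9] [0.046 0.051 0.057]
red 39 [-76.6 -72.1 -55.5 -38.3 -34.1] [0.042 0.048 0.054]
orange 42 [-174.1 -173.9 -172.5  -86.8   -3.1] [0.007 0.013 0.048]
```

```bash
python3 -m pendant '0 0 0 0 4 0 1;0 0 0 0 8 0 1;0 0 0 0 11 0 1;0 0 0 0 14 0 1;0 0 0 0 16.5 0 1;0 0 0 0 16.5 0 1;0 0 0 0 16.5 0 0;0 0 0 0 16.5 0 0;0 0 0 0 16.5 0 0;0 0 0 0 16.5 0 0' 40; python3 -m pendant '0 0 0 0 0 0 0;0 0 0 0 0 0 0;0 0 0 0 -1 0 0;0 0 0 0 -2 0 0;0 0 0 0 -2 0 0'
```

```text
time_s: 3.35
tcp_pos: [0.6095, 0.2978, 0.0388]
eef_rot: [-1.103, -1.367, 1.36]
force: [-1.7, 0.6, 6.5]
gripper_width: 0.0558
time_s: 3.98
tcp_pos: [0.6092, 0.2971, 0.0578]
eef_rot: [-1.103, -1.365, 1.361]
force: [0.4, -0.5, -0.6]
gripper_width: 0.056
```

```bash
python3 -m pendant '0 0 0 0 -4 0 0;0 0 0 0 -9 0 0;0 0 0 0 -14 0 0;0 0 0 0 -17 0 0;0 0 0 0 -17 0 0;0 0 0 0 -17 0 0'; python3 - <<'E'
from h import *
s,M=st()
im=[]
for c in("top","side"):
    p,d,W=cloud(c);hsv=cv2.cvtColor(p,cv2.COLOR_RGB2HSV)
    b=(d>0)&(hsv[...,0]>105)&(hsv[...,0]<130)&(hsv[...,1]>120)&(np.hypot(W[...,0]-s["tcp_pos"][0],W[...,1]-s["tcp_pos"][1])<.06)&(W[...,2]>.03)
    q=W[b];print(c,len(q),q.mean(0).round(4),q.min(0).round(4),q.max(0).round(4))
    K=vision.calibration(c);X=K["camera_from_world"]@np.append(s["tcp_pos"],1);u=int(K["cx"]+K["fx"]*X[0]/-X[2]);v=int(K["cy"]-K["fy"]*X[1]/-X[2])
    im.append(cv2.resize(p[max(v-60,0):v+60,u-50:u+50],(400,480),interpolation=2))
cv2.imwrite("pics/g.png",np.hstack(im)[:,:,::-1])
E
```

```text
time_s: 4.72
tcp_pos: [0.608, 0.2967, 0.2237]
eef_rot: [-1.1, -1.36, 1.365]
force: [-0.2, -0.4, -1.8]
gripper_width: 0.0557
4.72 tcp [0.608  0.2967 0.2237] F [-0.2 -0.4 -1.8] w 0.0557 q [ 0.4   0.5   0.88  0.    1.76 -1.38]
[[-0.209, -0.003, -0.978], [0.978, -0.001, -0.209], [-0.001, -1.0, 0.003]]
top 238 [0.5911 0.2902 0.2545] [0.5708 0.2641 0.1913] [0.6167 0.3221 0.3997]
side 205 [0.598  0.2896 0.2402] [0.5808 0.2646 0.1903] [0.6267 0.3253 0.2846]
```

View pics/g.png

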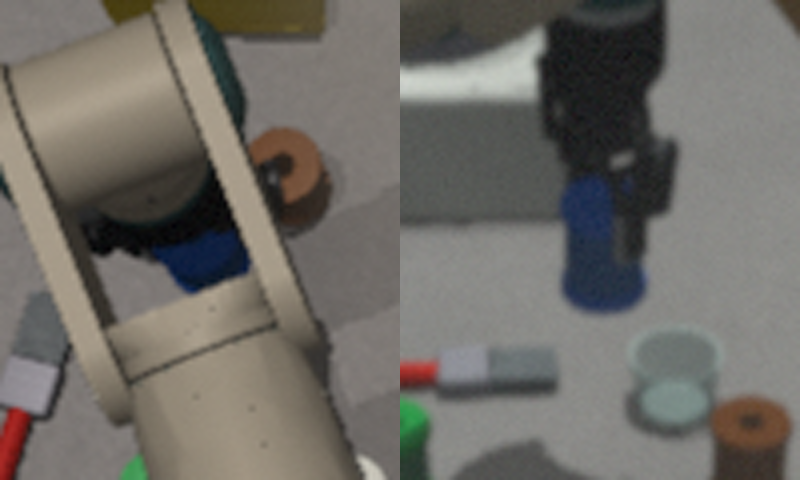

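Picture: the blue spool hangs upright in the jaws (side crop ~(605,240)), with its underside level. Now I'll measure the grey seat and spindle more closely.

```bash
python3 - <<'E'
from h import *
for c in("top","side"):
    p,d,W=cloud(c);hsv=cv2.cvtColor(p,cv2.COLOR_RGB2HSV).astype(int)
    near=(d>0)&(np.hypot(W[...,0]-.547,W[...,1]+.091)<.055)&(W[...,2]>.05)&(W[...,2]<.066)
    g=near&(hsv[...,2]<160)&(hsv[...,1]<60)
    n,l,stt,ce=cv2.connectedComponentsWithStats(g.astype(np.uint8));k=1+np.argmax(stt[1:,4]);q=W[l==k]
    print(c,stt[k].tolist(),q.min(0).round(4),q.max(0).round(4),circ(q),np.median(q[:,2]),"ell",cv2.fitEllipse(q[cv2.convexHull(q[:,:2].astype(np.float32),returnPoints=False)[:,0],:2].astype(np.float32)))
    sp=(d>0)&(np.hypot(W[...,0]-.547,W[...,1]+.091)<.02)&(W[...,2]>.07)
    q=W[sp];
    for lo in(.07,.09,.11,.13):
        b=q[(q[:,2]>lo)&(q[:,2]<lo+.02)]
        if len(b):print(lo,len(b),b.mean(0).round(4),b.min(0).round(4),b.max(0).round(4))
rel([.547,-.091,.215])
E
```

```text
top [357, 248, 25, 25, 417] [ 0.5118 -0.1245  0.0502] [ 0.5829 -0.055   0.0654] (0.5474, -0.0892, 0.0364) 0.05691500632220703 ell ((0.5476187467575073, -0.08965586125850677), (0.07007411122322083, 0.07196168601512909), 106.36259460449219)
0.07 8 [ 0.544  -0.0893  0.082 ] [ 0.5409 -0.0962  0.0716] [ 0.5496 -0.0847  0.0872]
0.09 5 [ 0.5421 -0.0903  0.1023] [ 0.5407 -0.0942  0.0926] [ 0.5427 -0.0871  0.11  ]
0.11 10 [ 0.5443 -0.0891  0.1223] [ 0.5413 -0.097   0.1102] [ 0.5528 -0.0845  0.1291]
0.13 14 [ 0.5462 -0.0902  0.1382] [ 0.5409 -0.0949  0.1306] [ 0.5505 -0.0843  0.1452]
side [326, 276, 31, 25, 549] [ 0.5127 -0.132   0.0503] [ 0.5841 -0.0503  0.0644] (0.5492, -0.0912, 0.0411) 0.05795143094103361 ell ((0.5484996438026428, -0.09161780774593353), (0.07030822336673737, 0.08136904239654541), 162.87525939941406)
0.07 29 [ 0.5468 -0.0961  0.0806] [ 0.5422 -0.0996  0.0713] [ 0.5544 -0.0908  0.0897]
0.09 36 [ 0.5466 -0.0956  0.0995] [ 0.5417 -0.1012  0.0905] [ 0.5536 -0.0894  0.11  ]
0.11 37 [ 0.5463 -0.0962  0.1204] [ 0.5403 -0.1019  0.1101] [ 0.5536 -0.089   0.1297]
0.13 26 [ 0.5474 -0.095   0.1377] [ 0.543  -0.1001  0.1304] [ 0.5523 -0.0901  0.1442]
4.92 tcp [0.6081 0.2968 0.2242] F [ 0.4  1.1 -1.1] w 0.0557 q [ 0.4   0.5   0.88  0.    1.76 -1.38]
[[-0.21, -0.003, -0.978], [0.978, -0.001, -0.21], [-0.001, -1.0, 0.003]]
shift cm [-36.64   0.98  14.1 ] jaw yaw deg 102.0935406792871
```

```bash
python3 -m pendant '0 0 0 -3 0 1 0;0 0 0 -8 0 3 0;0 0 0 -13 0 5 0;0 0 0 -18 0 7 0;0 0 0 -23 0 9 0;0 0 0 -28 0.5 11 0;0 0 0 -32.5 1 12.7 0;0 0 0 -36.5 1.5 14 0;0 0 0 -36.6 1.5 14 0;0 0 0 -36.6 1.5 14 0'; python3 -m pendant '0 0 0 0 0 0 0;0 0 0 0 0 0 0;0 0 0 0 0 0 0'; python3 - <<'E'
from h import *
rel([.548,-.0903,.195])
s=monitor.sense();im=[]
for c in("top","side"):
    p,d,W=cloud(c);hsv=cv2.cvtColor(p,cv2.COLOR_RGB2HSV)
    b=(d>0)&(hsv[...,0]>105)&(hsv[...,0]<130)&(hsv[...,1]>120)&(np.hypot(W[...,0]-.548,W[...,1]+.09)<.05)&(W[...,2]>.1)
    q=W[b];print(c,len(q))
    for lo in(.165,.175,.185,.195,.205):
        a=q[(q[:,2]>lo)&(q[:,2]<lo+.01)]
        if len(a)>5:print(lo,len(a),a.min(0).round(4),a.max(0).round(4))
    K=vision.calibration(c);X=K["camera_from_world"]@np.array([.548,-.09,.16,1]);u=int(K["cx"]+K["fx"]*X[0]/-X[2]);v=int(K["cy"]-K["fy"]*X[1]/-X[2]);print(u,v)
    im.append(cv2.resize(p[v-60:v+60,u-50:u+50],(400,480),interpolation=2))
cv2.imwrite("pics/g2.png",np.hstack(im)[:,:,::-1])
E
```

```text
time_s: 6.18
tcp_pos: [0.5483, -0.0898, 0.2109]
eef_rot: [-1.101, -1.363, 1.363]
force: [0.7, 0.2, -1.2]
gripper_width: 0.0556
time_s: 6.55
tcp_pos: [0.5485, -0.0897, 0.2114]
eef_rot: [-1.101, -1.364, 1.364]
force: [0.0, -0.1, -1.7]
gripper_width: 0.0559
6.55 tcp [ 0.5485 -0.0897  0.2114] F [ 0.  -0.1 -1.7] w 0.0559 q [-0.23  0.15  1.34  0.    1.66 -2.01]
[[-0.21, 0.0, -0.978], [0.978, 0.0, -0.21], [0.0, -1.0, -0.0]]
shift cm [-0.05  1.64  0.06] jaw yaw deg 102.1451602221186
top 172
0.175 24 [ 0.5204 -0.1072  0.1759] [ 0.5378 -0.0648  0.1845]
0.185 13 [ 0.5196 -0.1039  0.1853] [ 0.5358 -0.0669  0.192 ]
0.195 12 [ 0.5209 -0.103   0.1957] [ 0.5364 -0.0662  0.2041]
0.205 12 [ 0.5209 -0.1048  0.2054] [ 0.5338 -0.068   0.2136]
371 252
side 61
0.175 9 [ 0.5229 -0.1141  0.182 ] [ 0.571  -0.0937  0.1848]
0.185 6 [ 0.5229 -0.1189  0.186 ] [ 0.5697 -0.0937  0.1911]
341 256
```

View pics/g2.png

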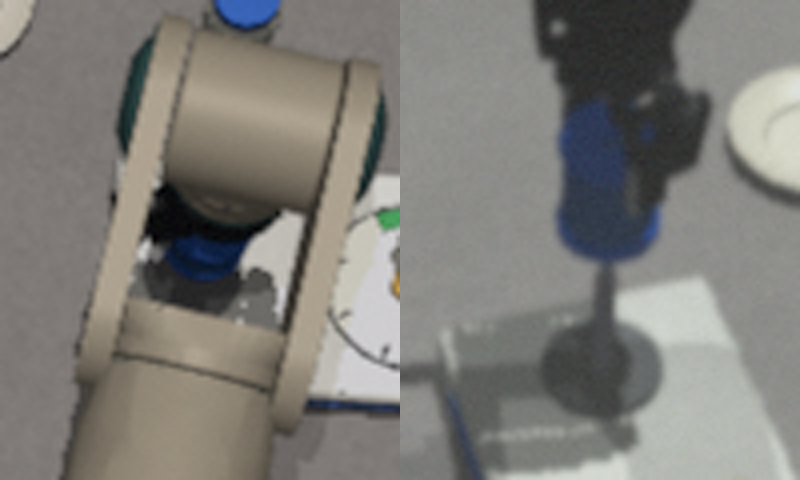

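Picture: the spool hangs over the spindle. In the side crop the spool's underside is centred at column ~608 and the spindle at ~603, so I'll measure that offset.

```bash
python3 - <<'E'
from h import *
K=vision.calibration("side")
def pj(x,y,z):
    X=K["camera_from_world"]@np.array([x,y,z,1]);return K["cx"]+K["fx"]*X[0]/-X[2],K["cy"]-K["fy"]*X[1]/-X[2]
p,d=vision.capture("side");p=p.astype(float)
print("pred axis", [tuple(np.round(pj(.548,-.0903,z),1)) for z in (.07,.1,.14,.172,.18)])
# spindle: dark columns; spool: blueness
bl=p[...,2]-p[...,:2].mean(2);g=p.mean(2)
for v in range(236,266,2):
    u=np.arange(322,362);w=bl[v,u];m=w>25
    print(v,"blue",(u[m].min(),u[m].max(),m.sum()) if m.any() else None)
for v in range(262,282,2):
    u=np.arange(332,352);print(v,g[v,u].astype(int).tolist())
E
```

```text
pred axis [(np.float64(340.7), np.float64(283.2)), (np.float64(341.1), np.float64(274.6)), (np.float64(341.6), np.float64(262.8)), (np.float64(342.1), np.float64(253.0)), (np.float64(342.2), np.float64(250.5))]
236 blue (np.int64(333), np.int64(346), np.int64(14))
238 blue (np.int64(333), np.int64(346), np.int64(14))
240 blue (np.int64(335), np.int64(346), np.int64(12))
242 blue (np.int64(339), np.int64(344), np.int64(6))
244 blue None
246 blue None
248 blue (np.int64(354), np.int64(355), np.int64(2))
250 blue (np.int64(331), np.int64(355), np.int64(4))
252 blue (np.int64(331), np.int64(355), np.int64(6))
254 blue (np.int64(331), np.int64(355), np.int64(9))
256 blue (np.int64(333), np.int64(353), np.int64(10))
258 blue (np.int64(336), np.int64(350), np.int64(15))
260 blue (np.int64(340), np.int64(346), np.int64(7))
262 blue None
264 blue None
262 [140, 142, 138, 141, 139, 136, 131, 124, 106, 92, 78, 83, 96, 115, 125, 131, 133, 138, 139, 142]
264 [139, 136, 140, 144, 143, 141, 138, 127, 103, 83, 79, 82, 100, 122, 139, 142, 141, 142, 142, 143]
266 [140, 138, 143, 142, 143, 142, 134, 116, 92, 80, 76, 79, 93, 115, 134, 141, 144, 143, 142, 148]
268 [143, 142, 143, 142, 141, 139, 136, 109, 86, 78, 72, 78, 97, 130, 149, 159, 166, 173, 176, 180]
270 [141, 141, 140, 137, 133, 129, 122, 101, 85, 75, 73, 81, 121, 166, 190, 193, 197, 199, 200, 202]
272 [124, 120, 120, 120, 117, 119, 108, 93, 77, 75, 75, 84, 124, 175, 197, 202, 201, 203, 201, 201]
274 [124, 129, 128, 124, 121, 113, 108, 93, 78, 76, 75, 88, 127, 171, 195, 198, 202, 202, 204, 202]
276 [139, 146, 139, 122, 106, 97, 85, 80, 74, 81, 74, 79, 100, 132, 152, 164, 173, 186, 194, 201]
278 [90, 84, 83, 78, 72, 70, 68, 73, 74, 72, 75, 76, 86, 101, 116, 121, 126, 134, 148, 166]
280 [77, 77, 76, 70, 65, 65, 70, 71, 73, 72, 74, 78, 79, 91, 99, 109, 115, 115, 117, 119]
```

```bash
python3 -m pendant '0 0 0 -0.05 1 0.05 0;0 0 0 -0.05 2 0.05 0;0 0 0 -0.05 3 0.05 0;0 0 0 -0.05 3.7 0.05 0;0 0 0 -0.05 4.4 0.05 0;0 0 0 -0.05 5 0.05 0;0 0 0 -0.05 5 0.05 0'
```

```text
time_s: 7.58
tcp_pos: [0.5477, -0.0908, 0.1607]
eef_rot: [-1.101, -1.363, 1.363]
force: [-1.0, 0.1, -0.8]
gripper_width: 0.0563
```

```bash
python3 -m pendant '0 0 0 0 1 0 0;0 0 0 0 2 0 0;0 0 0 0 3 0 0;0 0 0 0 4 0 0;0 0 0 0 5 0 0;0 0 0 0 5.5 0 0;0 0 0 0 5.8 0 0;0 0 0 0 5.8 0 0'
```

```text
time_s: 8.57
tcp_pos: [0.548, -0.0909, 0.1033]
eef_rot: [-1.102, -1.363, 1.363]
force: [-0.3, -0.8, -0.8]
gripper_width: 0.0558
```

Still free, with about 6 mm to go. Lowering slowly.

```bash
python3 -m pendant '0 0 0 0 0.15 0 0;0 0 0 0 0.3 0 0;0 0 0 0 0.4 0 0;0 0 0 0 0.5 0 0;0 0 0 0 0.5 0 0'; python3 -m pendant '0 0 0 0 0.05 0 0;0 0 0 0 0.1 0 0;0 0 0 0 0.15 0 0;0 0 0 0 0.15 0 0'
```

```text
time_s: 9.2
tcp_pos: [0.5479, -0.0908, 0.0982]
eef_rot: [-1.102, -1.363, 1.363]
force: [0.6, 0.2, -2.1]
gripper_width: 0.0557
time_s: 9.7
tcp_pos: [0.548, -0.0908, 0.0968]
eef_rot: [-1.102, -1.363, 1.363]
force: [-1.0, 0.2, -0.2]
gripper_width: 0.056
```

```bash
python3 -m pendant '0 0 0 0 0.05 0 0;0 0 0 0 0.1 0 0;0 0 0 0 0.1 0 0;0 0 0 0 0.1 0 0'; python3 - <<'E'
from h import *
st()
E
```

```text
time_s: 10.2
tcp_pos: [0.5482, -0.0908, 0.0968]
eef_rot: [-1.103, -1.364, 1.363]
force: [-3.8, 1.1, 6.4]
gripper_width: 0.0559
10.2 tcp [ 0.5482 -0.0908  0.0968] F [-3.8  1.1  6.4] w 0.0559 q [-0.23  0.22  1.49  0.    1.43 -2.01]
[[-0.21, 0.001, -0.978], [0.978, -0.0, -0.21], [-0.0, -1.0, -0.001]]
```

Contact came at the expected height with only about 6 N. Releasing and retreating.

```bash
python3 -m pendant '0 0 0 0 -0.1 0 0.8;0 0 0 0 -0.1 0 1;0 0 0 0 -0.1 0 1;0 0 0 0 -0.1 0 1;0 0 0 0 -2 0 1;0 0 0 0 -5 0 1;0 0 0 0 -9 0 1;0 0 0 0 -12 0 1;0 0 0 0 -12 0 1'; python3 - <<'E'
from h import *
st()
p,d,W=cloud("side");hsv=cv2.cvtColor(p,cv2.COLOR_RGB2HSV)
b=(d>0)&(hsv[...,0]>105)&(hsv[...,0]<130)&(hsv[...,1]>120)&(np.hypot(W[...,0]-.548,W[...,1]+.09)<.05)&(W[...,2]>.05)
q=W[b];print(len(q),q.min(0).round(4),q.max(0).round(4));t=q[q[:,2]>.123];print("top",len(t),t[:,2].mean(),t[:,2].std(),circ(t),np.linalg.lstsq(np.c_[t[:,:2]-t[:,:2].mean(0),np.ones(len(t))],t[:,2],rcond=None)[0])
cv2.imwrite("pics/s.png",cv2.resize(p[200:380,270:450],(600,600),interpolation=2)[:,:,::-1])
E
```

```text
time_s: 11.32
tcp_pos: [0.5492, -0.0911, 0.2203]
eef_rot: [-1.109, -1.367, 1.362]
force: [0.7, 0.2, -0.4]
gripper_width: 0.0853
11.32 tcp [ 0.5492 -0.0911  0.2203] F [ 0.7  0.2 -0.4] w 0.0853 q [-0.23  0.14  1.33  0.    1.67 -2.01]
[[-0.21, 0.007, -0.978], [0.978, -0.002, -0.21], [-0.003, -1.0, -0.007]]
152 [ 0.5246 -0.1204  0.0643] [ 0.5752 -0.07    0.1342]
top 127 0.12805161542671284 0.0022908406405291906 (0.5503, -0.0936, 0.0274) [ 0.00362095 -0.03457738  0.12805162]
```

View pics/s.png

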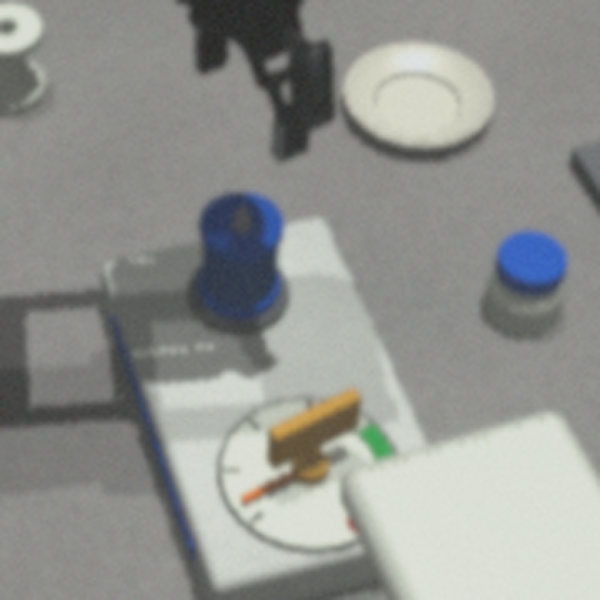

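Picture: the blue spool sits flat on the grey seat around the spindle at crop (240,265). Its top is at z = 0.128, as expected. The key wing is at (315,425). Going to the key.

```bash
python3 -m pendant '0 0.5 0 -3 0 1 1;0 1 0 -7 0 2 1;0 1.5 0 -11 0 3 1;0 1.5 0 -14 0 3.9 1;0 1.5 0 -15 0 4.1 1;0 1.5 0 -15 0 4.1 1;0 1.5 0 -15 0 4.1 1'; python3 - <<'E'
from h import *
rel([.5395,-.2462,.08])
E
```

```text
time_s: 12.25
tcp_pos: [0.5395, -0.2449, 0.2156]
eef_rot: [-1.115, -1.345, 1.345]
force: [-0.3, 0.5, 1.2]
gripper_width: 0.0858
12.25 tcp [ 0.5395 -0.2449  0.2156] F [-0.3  0.5  1.2] w 0.0858 q [-0.49  0.25  1.22  0.    1.68 -2.25]
[[-0.185, -0.0, -0.983], [0.983, 0.001, -0.185], [0.001, -1.0, 0.0]]
shift cm [-0.13 13.56  0.02] jaw yaw deg 100.66331933349296
```

```bash
python3 -m pendant '0 0 0 -0.13 4 0 1;0 0 0 -0.13 8 0 1;0 0 0 -0.13 11 0 1;0 0 0 -0.13 13.3 0 1;0 0 0 -0.13 13.3 0 1;0 0 0 -0.13 13.3 0 0;0 0 0 -0.13 13.3 0 0;0 0 0 -0.13 13.3 0 0;0 0 0 -0.13 13.3 0 0;0 0 0 -0.13 13.3 0 0' 50; python3 -m pendant '0 0 0 0 0 0 0;0 0 0 0 0 0 0;0 0 0 0 0 0 0'; python3 - <<'E'
from h import *
st()
E
```

```text
time_s: 13.5
tcp_pos: [0.5395, -0.2462, 0.0834]
eef_rot: [-1.114, -1.346, 1.343]
force: [-2.8, 6.1, 3.9]
gripper_width: 0.0102
time_s: 13.88
tcp_pos: [0.5395, -0.2462, 0.0834]
eef_rot: [-1.114, -1.346, 1.343]
force: [-3.1, 6.7, 4.7]
gripper_width: 0.0104
13.88 tcp [ 0.5395 -0.2462  0.0834] F [-3.1  6.7  4.7] w 0.0104 q [-0.49  0.34  1.38  0.    1.43 -2.25]
[[-0.185, -0.0, -0.983], [0.983, 0.002, -0.185], [0.002, -1.0, 0.0]]
```

```bash
python3 -m pendant '0 5 0 0.1 0 0 0;0 13 0 0.1 0 0 0;0 22 0 0.1 0 0 0;0 31 0 0.1 0 0 0;0 40 0 0.1 0 0 0;0 49 0 0.1 0 0 0;0 58 0 0.1 0 0 0;0 66 0 0.1 0 0 0;0 70 0 0.1 0 0 0;0 70 0 0.1 0 0 0' 70; python3 - <<'E'
from h import *
s,M=st();print(s["wrist_torque"])
p,d,W=cloud("side");cv2.imwrite("pics/k1.png",cv2.resize(p[270:400,300:430],(600,600),interpolation=2)[:,:,::-1])
E
```

```text
time_s: 15.12
tcp_pos: [0.5394, -0.2462, 0.0834]
eef_rot: [-1.53, -0.419, 0.419]
force: [-2.6, 2.7, 4.3]
gripper_width: 0.0099
15.12 tcp [ 0.5394 -0.2462  0.0834] F [-2.6  2.7  4.3] w 0.0099 q [-0.49  0.33  1.38  0.    1.43 -1.03]
[[0.86, 0.0, -0.51], [0.51, 0.0, 0.86], [0.0, -1.0, 0.0]]
[ 0.33625401  0.49145064 -0.09208673]
```

View pics/k1.png

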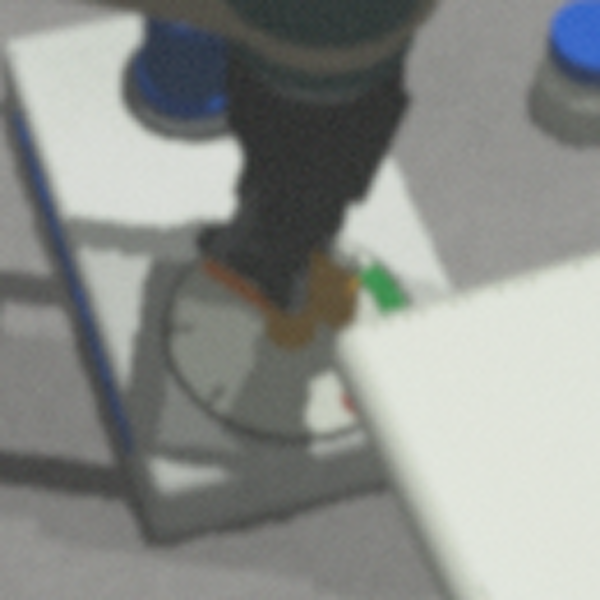

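Picture: the pointer, now at (205,265), turns clockwise with the key, as it should. Continuing.

```bash
python3 -m pendant '0 6 0 0 0 0 0;0 14 0 0 0 0 0;0 23 0 0 0 0 0;0 32 0 0 0 0 0;0 41 0 0 0 0 0;0 50 0 0 0 0 0;0 59 0 0 0 0 0;0 66 0 0 0 0 0;0 70 0 0 0 0 0;0 70 0 0 0 0 0'; python3 -m pendant '0 6 0 0 0 0 0;0 14 0 0 0 0 0;0 23 0 0 0 0 0;0 31 0 0 0 0 0;0 38 0 0 0 0 0;0 43 0 0 0 0 0;0 46 0 0 0 0 0;0 46 0 0 0 0 0';python3 - <<'E'
from h import *
s,M=st();print(np.degrees(np.arctan2(M[1,0],M[0,0])))
E
```

```text
time_s: 16.42
tcp_pos: [0.5393, -0.2461, 0.0834]
eef_rot: [-1.503, 0.538, -0.537]
force: [-2.7, 3.1, 5.5]
gripper_width: 0.0099
time_s: 17.42
tcp_pos: [0.5394, -0.246, 0.0834]
eef_rot: [-1.246, 1.149, -1.149]
force: [-1.9, 3.2, 5.3]
gripper_width: 0.0098
17.43 tcp [ 0.5394 -0.246   0.0834] F [-1.9  3.2  5.3] w 0.0098 q [-0.49  0.33  1.38  0.    1.43  1.  ]
[[0.081, 0.0, 0.997], [-0.997, 0.001, 0.081], [-0.001, -1.0, 0.0]]
-85.34004780193148
```

```bash
python3 -m pendant '0 0 0 0 0 0 0.6;0 0 0 0 0 0 1;0 0 0 0 0 0 1;0 0 0 0 0 0 1;0 0 0 0 -3 0 1;0 0 0 0 -8 0 1;0 0 0 0 -13 0 1;0 0 0 0 -17 0 1;0 0 0 0 -17 0 1'; python3 -m pendant '0 0 0 2 0 -2 1;0 0 0 6 0 -5 1;0 0 0 11 0 -8 1;0 0 0 16 0 -10 1;0 0 0 20 0 -12 1;0 0 0 20 0 -12 1'; python3 - <<'E'
from h import *
st()
p,d,W=cloud("top");A=cv2.resize(p[225:305,340:455],(460,320),interpolation=2)
hsv=cv2.cvtColor(p,cv2.COLOR_RGB2HSV);c=np.array([.5395,-.2462])
k=(d>0)&(np.hypot(W[...,0]-c[0],W[...,1]-c[1])<.05)&(W[...,2]>.1)&(W[...,2]<.13);q=W[k]
print("wing",len(q),q.mean(0).round(4),cv2.minAreaRect(q[:,:2].astype(np.float32)))
p2,_=vision.capture("side");B=cv2.resize(p2[240:400,280:430],(300,320),interpolation=2)
cv2.imwrite("pics/f.png",np.hstack([A,B])[:,:,::-1]);cv2.imwrite("pics/topf.png",p[:,:,::-1])
E
```

```text
time_s: 18.55
tcp_pos: [0.5405, -0.247, 0.2573]
eef_rot: [-1.244, 1.143, -1.156]
force: [0.7, -0.3, -1.7]
gripper_width: 0.0854
time_s: 19.3
tcp_pos: [0.4337, -0.4577, 0.2504]
eef_rot: [-1.244, 1.156, -1.15]
force: [0.0, 0.1, 0.9]
gripper_width: 0.0854
19.3 tcp [ 0.4337 -0.4577  0.2504] F [0.  0.1 0.9] w 0.0854 q [-0.87  0.36  1.02 -0.    1.77  0.62]
[[0.076, -0.002, 0.997], [-0.997, 0.002, 0.076], [-0.002, -1.0, -0.002]]
wing 111 [ 0.5376 -0.2444  0.1141] ((0.5395845174789429, -0.24448806047439575), (0.06615550816059113, 0.01120016723871231), 3.3540730476379395)
```

View pics/f.png

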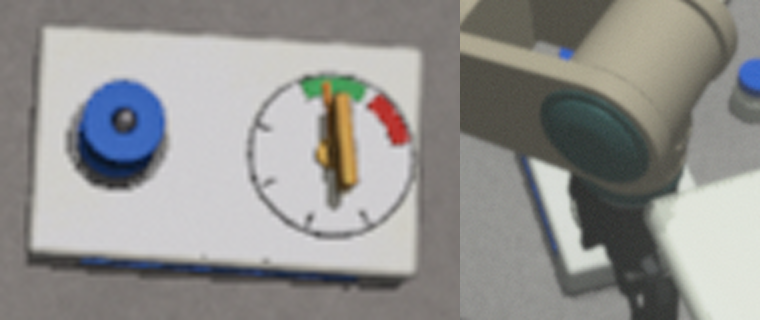

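View pics/topf.png

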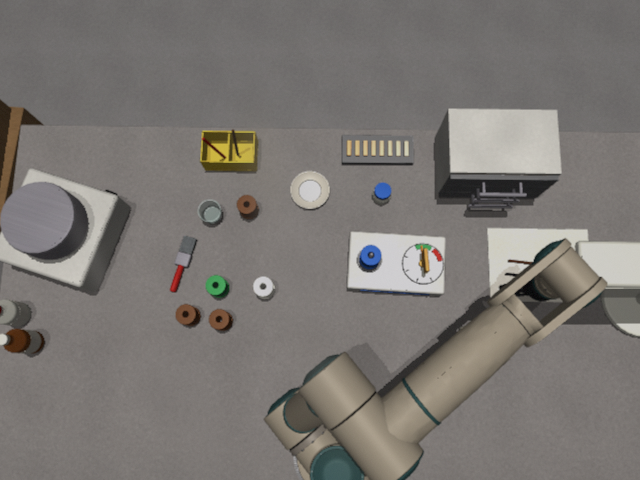

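The pointer tip at crop (328,90) is well inside the green band (303–365) and clear of the red (368+). The spool is seated and everything else is in its place, so I'm handing in.

```bash
python3 -c "
from plant import env
print(env.sign_off())"
```

```text
the job is handed in; nothing more can be done
None
```

I put the blue spool on the spindle and wound the key clockwise until its orange pointer stood in the green band. The job was handed in at about 19.4 s of the 72 s allowed.

- **Spool:** It was lowered until it touched the seat at about 6 N. After release its top measured 128 mm above the bench, which is the expected height. A plane fitted to the top showed a slope of about 2° in one direction. I put that down to depth noise, as the spool looks flat in the pictures.
- **Key:** It was turned about 186° in one grip. I estimate it started at about 0.33 rad and ended at about 3.6 rad; the green band is 3.2 to 4.1. In the last top picture the pointer tip is inside the green and clear of the red. The side view was blocked by the arm at that point, so only the top camera confirms this.
- **Everything else:** In the last top picture the other spools and objects look unmoved. The gripper was open and away from everything, with about 0 N on the wrist.

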